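# Seat the tile of a spice display stand and set out a row of jars

## Task

Lay the loose blue tile in the recess of the wooden display stand and press it down until it is fully home: level, and flush with the stand's raised rim. Then stand the three red-lidded jars on it, upright, in one straight row along the tile's centre line, side by side with no more than about a finger's width between neighbours. Leave the other goods on the counter where they are, and do not knock the red-lidded jars over.

Things in the scene. Friction and masses are not known exactly. Their poses are not given: they have to be found in the camera images.
- stand: Fixed dark wooden display stand, 110 (its x) x 250 (y) x 54 mm high; origin at the centre of its underside, on the counter, z up. Its deck is 40 mm above the origin; a paler rim on it (top at 54 mm) bounds a recess 70 (x) by 200 mm (y), 5 mm wider than the tile on every side. On both long sides the rim is missing between y = -55 and +55 mm: room for fingers beside the tile.
- recess (a point): Centre of the recess, on the deck (40 mm above the stand's origin), axes as the stand's. Four brass studs 14 mm across stand 6 to 10 mm out of the deck, at x = +-18, y = +-75 mm. They slide down stiffly (about 4.5 N each), have no spring and stay where left; the tile's own weight does not move them. A press near one end of the tile (about 9 N) sends that end's pair home.
- stud0 (a joint): How far the stud at stand x = -18, y = +75 mm is pressed in (m): 0 = 10 mm above the deck, 0.010 = level with the deck (home). Starts between 0 and 0.004.
- stud1 (a joint): The same for the stud at stand x = +18, y = +75 mm.
- stud2 (a joint): The same for the stud at stand x = -18, y = -75 mm.
- stud3 (a joint): The same for the stud at stand x = +18, y = -75 mm.
- tile: Loose blue glazed tile with a pale line round its face, 60 (its x) x 190 (y) x 14 mm (z), about 0.35 kg; origin at the centre of its underside, z up. It starts face up on a fixed plywood block 40 mm wide, 150 long, 24 high; its long edges overhang the block by about 10 mm, so it can be gripped across its 60 mm width. Either way round fits the stand. Home, its origin is 40 mm above the stand's.
- jar_a: Spice jar with a red lid, a closed upright cylinder 50 mm across and 75 mm high (the lid is the top 18 mm), amber with a paper label, about 0.22 kg; origin at the centre of its underside, z up. One of three alike; their order in the row does not matter. It starts standing on the counter.
- jar_b: Spice jar with a red lid, a closed upright cylinder 50 mm across and 75 mm high (the lid is the top 18 mm), amber with a paper label, about 0.22 kg; origin at the centre of its underside, z up. One of three alike; their order in the row does not matter. It starts standing on the counter.
- jar_c: Spice jar with a red lid, a closed upright cylinder 50 mm across and 75 mm high (the lid is the top 18 mm), amber with a paper label, about 0.22 kg; origin at the centre of its underside, z up. One of three alike; their order in the row does not matter. It starts standing on the counter.
- green_jar: Jar of the same size and shape with a green lid, standing among the red-lidded ones: leave it. Origin at the centre of its underside.
- yellow_jar: Wider jar with a yellow lid, 72 mm across, 70 mm high: leave it. Origin at the centre of its underside.
- bottle: Tall amber bottle with a red cap, 68 mm across, 210 mm high: leave it. Origin at the centre of its underside.
- mortar: Brass mortar cup, 110 mm across, 75 mm high: leave it. Origin at the centre of its underside.
- carton: Cardboard carton 100 x 150 x 60 mm high: leave it. Origin at the centre of its underside.
- scoop: Wooden-handled spoon about 180 mm long, lying flat: leave it. Origin near the middle of its length.

How it is judged:
On the way, in this order (a step that is already met when the one before it is completed fails the run):
1. the tile is pressed home in the stand, flush and level, before any red-lidded jar stands on it (z of tile in the frame of stand between 0.037 and 0.042 m and angle between tile's own z axis and vertical below 0.013 rad and horizontal distance between tile and stand below 0.012 m and horizontal distance between each of jar_a, jar_b, jar_c and stand above 0.12 m), for 0.2 s.
2. a red-lidded jar stands on the seated tile (z of tile in the frame of stand between 0.037 and 0.042 m and angle between tile's own z axis and vertical below 0.013 rad and horizontal distance between tile and stand below 0.012 m and ((x of jar_a in the frame of tile between -0.012 and 0.012 m and y of jar_a in the frame of tile between -0.08 and 0.08 m and z of jar_a in the frame of tile between 0.011 and 0.018 m and angle between jar_a's own z axis and vertical below 0.06 rad) or (x of jar_b in the frame of tile between -0.012 and 0.012 m and y of jar_b in the frame of tile between -0.08 and 0.08 m and z of jar_b in the frame of tile between 0.011 and 0.018 m and angle between jar_b's own z axis and vertical below 0.06 rad) or (x of jar_c in the frame of tile between -0.012 and 0.012 m and y of jar_c in the frame of tile between -0.08 and 0.08 m and z of jar_c in the frame of tile between 0.011 and 0.018 m and angle between jar_c's own z axis and vertical below 0.06 rad))), for 0.2 s.
At the end, for the whole second after the job is handed in: The tile lies in the recess, within 2 mm of its full depth and level within 0.013 rad; the red-lidded jars stand still on it, upright within 0.06 rad, each within 12 mm of its lengthwise centre line and 80 mm of its middle, the farthest two at most 145 mm apart (centres) (z of tile in the frame of stand between 0.037 and 0.042 m and angle between tile's own z axis and vertical below 0.013 rad and horizontal distance between tile and stand below 0.012 m and x of jar_a in the frame of tile between -0.012 and 0.012 m and y of jar_a in the frame of tile between -0.08 and 0.08 m and z of jar_a in the frame of tile between 0.011 and 0.018 m and angle between each of jar_a, jar_b, jar_c's own z axis and vertical below 0.06 rad and linear speed of each of jar_a, jar_b, jar_c below 0.02 m/s and x of jar_b in the frame of tile between -0.012 and 0.012 m and y of jar_b in the frame of tile between -0.08 and 0.08 m and z of jar_b in the frame of tile between 0.011 and 0.018 m and x of jar_c in the frame of tile between -0.012 and 0.012 m and y of jar_c in the frame of tile between -0.08 and 0.08 m and z of jar_c in the frame of tile between 0.011 and 0.018 m and horizontal distance between jar_a and jar_b below 0.145 m and horizontal distance between each of jar_a, jar_b and jar_c below 0.145 m); the robot touches nothing.
It fails at once if the green-lidded jar, or another of the other goods, is moved more than 30 mm (distance of any of green_jar, yellow_jar, bottle, mortar, carton, scoop from where it was at the start of the episode above 0.03 m).
It fails at once if a red-lidded jar is knocked over (angle between any of jar_a, jar_b, jar_c's own z axis and vertical above 0.8 rad).
It also fails if it takes over 72 s, if anything falls off the work surface, if the arm or the gripper's body presses on something with over 40 N, if the wrist force passes 120 N, or if a joint passes its speed limit or range.

## Robot

A 6-joint arm with a two-finger parallel gripper is mounted at the origin on the work surface. World frame = base frame: x ahead of the robot, y to its left, z up, the work surface at z = 0. Lengths are in m, angles in rad, forces in N, time in s.
With the tool pointing down it reaches from about 0.375 to 0.9 m from the base axis. Payload 3.1 kg.
Tool frame: the origin (TCP) lies midway between the tips of the shut fingers; the grasp point (between the pads) lies 19 mm behind it (manip.tcp_to_grasp is the distance from the TCP to the grasp point, in m); z points along the fingers, y is the line along which they close (so a half turn about z gives the same grasp; the last joint's range is limited). The gripper opens to 85 mm and grips with 20 to 120 N. Pads are 22 mm wide; open, the fingers measure 114 mm over their backs; the gripper's body (76 mm by 85 mm) begins 54 mm behind the grasp point. The pads swing forward as they close: fully open they stand 13 mm farther back than shut.
Start: joints at [1.054, 0.527, 1.433, -0, 1.181, -0.178], TCP at [0.208, 0.589, 0.231] pointing down, gripper open.
Joint ranges: [-3.08, 3.08], [-0.75, 2.2], [0.22, 2.44], [-1.43, 4.57], [0, 2.65], [-2.85, 2.85]. Speed limits (rad/s): [2.79, 2.79, 3.14, 3.14, 3.14, 3.14].

## Interface

Orientations are given as a unit quaternion [x, y, z, w].
In Python, from station import manip gives the robot as it stands. The module is installed in compiled form; this text tells all that it offers.
- The arm moves only by the shell command python3 -m crank 'ROWS' [OPENING] [FORCE]. ROWS is JSON, a list of rows, each a list of 2 entries, a list of its own where there are three numbers: the shift along the tool's x, y, z in cm, then the turn about the tool's z in degrees. In form: [[[x, y, z], spin], ...]. A call has 1 to 10 rows; each row is the pose to reach, as a shift and turn from the pose commanded when the call began, along the tool's axes at that moment; what a row does not reach only later rows make up. A row lasts 1/10 s, in which the tool goes at most 50 mm and 8.59 degrees, less where a joint would pass 70% of its speed; a pose out of reach is approached as far as the arm can. A call with a gripper value outside its range is refused whole. OPENING is the finger opening in cm, from 0 to 8.54, set as the call begins (- or left out, the last holds). The fingers move at their own pace and stop on an object; FORCE is the grip in N (left out, the last holds). Time passes only in rows, so rows that repeat a pose let the fingers close. It gives the time, the measured TCP pose, the force and the opening at its end, in the units of the state.
- manip.sense(): the state, without advancing time (a new reading comes with each control period).
- manip.snapshot(name): name is "scene" or "top" or "wrist"; returns the picture (400x640x3 uint8, red, green, blue); there is no depth.
- manip.camera_params(name): a dict with "fx", "fy", "cx", "cy" (pixels), "pose" (4x4, takes a point from camera to world coordinates). Camera axes: x right, y up, looking along -z (the intrinsics and any distortion apply to the point x, -y, -z); pixel columns grow to the right and rows downward; lengths in m; the calibration is good to about 2 mm. A picture is of the moment at which its call begins: read the wrist's pose just before it. camera_params takes no time and is no camera call; for the wrist camera it gives the pose at the moment of the call.
- manip.sign_off(): hands the job in, once; it reports no verdict.
The state is a dict: "t": time; "q": joint angles; "qd": joint speeds; "tau": joint torques, N m; "tcp_pos": TCP position; "tool_rot": TCP orientation; "force": force on the tool from outside, world axes, zero at the start; "ft_torque": the same for the moment, N m; "finger_gap": opening from 0.0 (shut) to 1.0 (fully open).
Only numpy, scipy, OpenCV 4.12 (cv2) and the standard library are available. Lean on these libraries where they do the work, as an engineer would, in place of code of your own. Each camera call takes 0.05 s, during which the arm holds its last target. There are 200 camera calls.

## Working session

There is one attempt and no reset: what is moved stays moved. The work goes in short steps, Python scripts to look and compute and a shell command to move; the robot and the scene stay as the last step left them, time stands still between calls to the robot, and variables do not carry over. Pictures are saved under pics/ and viewed, on a budget of 10 in all, crops included, one or two more only if the job needs it, and the job is handed in when it is done.

```bash
mkdir -p pics; cat > h.py <<'E'
import numpy as np, cv2
from station import manip
def snap(n,f=None):
    P=manip.camera_params(n); im=manip.snapshot(n)
    if f: cv2.imwrite('pics/'+f,cv2.cvtColor(im,cv2.COLOR_RGB2BGR))
    return im,P
def ray(P,u,v):
    T=np.array(P['pose']); d=np.array([(u-P['cx'])/P['fx'],-(v-P['cy'])/P['fy'],-1.])
    return T[:3,3],T[:3,:3]@d
def onplane(P,u,v,z):
    o,d=ray(P,u,v); return o+d*(z-o[2])/d[2]
def proj(P,p):
    T=np.array(P['pose']); c=T[:3,:3].T@(np.array(p)-T[:3,3])
    return P['cx']+P['fx']*c[0]/-c[2],P['cy']+P['fy']*-c[1]/-c[2]
def tri(l):
    A=np.zeros((3,3));b=np.zeros(3)
    for o,d in l:
        d=d/np.linalg.norm(d);M=np.eye(3)-np.outer(d,d);A+=M;b+=M@o
    return np.linalg.solve(A,b)
def totool(dw):
    from scipy.spatial.transform import Rotation as R
    return R.from_quat(manip.sense()['tool_rot']).inv().apply(dw)*100
E
python3 - <<'E'
from h import *
a,P=snap('top','top0.png');b,Q=snap('scene','scene0.png')
for p in(P,Q):print({k:np.round(v,3).tolist() for k,v in p.items()})
s=manip.sense();print(s['tcp_pos'],s['tool_rot'],s['t'],s['force'])
E
```

```text
{'fx': 463.116, 'fy': 463.116, 'cx': 322.749, 'cy': 200.276, 'pose': [[0.007, 0.994, -0.111, 0.482], [-1.0, 0.007, 0.0, -0.002], [0.001, 0.111, 0.994, 1.146], [0.0, 0.0, 0.0, 1.0]]}
{'fx': 422.903, 'fy': 422.903, 'cx': 321.025, 'cy': 205.065, 'pose': [[-0.467, -0.587, 0.661, 1.354], [0.884, -0.302, 0.357, 0.395], [-0.01, 0.751, 0.66, 0.815], [0.0, 0.0, 0.0, 1.0]]}
[0.20735462 0.5889342  0.23043038] [ 1.68567897e-01  9.85689575e-01 -9.01780549e-04 -3.35983768e-04] 0.1 [-0.29556405 -0.20392225  0.14356772]
```

View pics/top0.png

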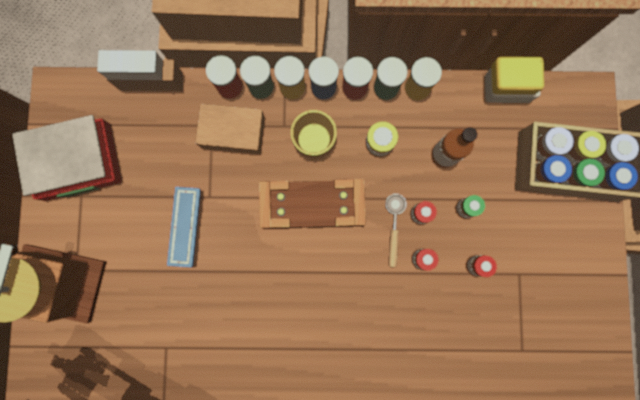

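View pics/scene0.png

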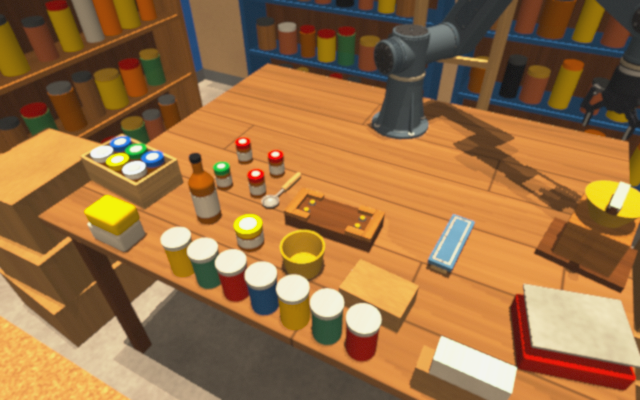

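The top view shows the tile at (184,227), the stand at (313,204), red lids at (425,212), (427,260) and (485,266), and the green lid at (474,206). The scene view shows the same items: tile (452,243), stand (334,215), red lids (244,144), (276,157) and (257,176), and the spoon handle near the jar at (276,157).

```bash
python3 - <<'E'
from h import *
def blobs(im,m,amin,c=None):
    n,l,s,cc=cv2.connectedComponentsWithStats(m.astype(np.uint8))
    return [(l==i) for i in range(1,n) if s[i,4]>=amin]
A=cv2.imread('pics/top0.png');B=cv2.imread('pics/scene0.png')
P=manip.camera_params('top');Q=manip.camera_params('scene')
def rect(mask):
    ys,xs=np.nonzero(mask); return cv2.minAreaRect(np.c_[xs,ys].astype(np.float32))
def hsv(i):return cv2.cvtColor(i,cv2.COLOR_BGR2HSV)
out={}
for nm,im,p,roi in(('top',A,P,(150,220,170,290)),('scene',B,Q,(420,490,205,280))):
    h=hsv(im);m=(h[...,0]>88)&(h[...,0]<120)&(h[...,1]>70)
    z=np.zeros_like(m);z[roi[2]:roi[3],roi[0]:roi[1]]=1
    m=cv2.morphologyEx((m&z).astype(np.uint8),cv2.MORPH_CLOSE,np.ones((9,9)))
    b=max(blobs(im,m,50),key=lambda x:x.sum())
    q=cv2.approxPolyDP(cv2.convexHull(np.c_[np.nonzero(b)[::-1]].astype(np.int32)),6,True)[:,0]
    bx=cv2.boxPoints(rect(b));print(nm,'approx',q.tolist(),'box',np.round(bx,1).tolist())
    if nm=='top':
        W=np.array([onplane(p,u,v,.038)[:2] for u,v in bx+0.0]);print(W.round(4).tolist(),W.mean(0),[np.linalg.norm(W[i]-W[i-1]).round(4) for i in range(4)],[np.degrees(np.arctan2(*(W[i]-W[i-1])[::-1])).round(1) for i in range(4)])
    out[nm]=np.mean(bx,0)
print('tile tri',tri([ray(P,*out['top']),ray(Q,*out['scene'])]))
L={}
for nm,im,p,roi in(('top',A,P,(405,505,190,285)),('scene',B,Q,(210,290,130,196))):
    h=hsv(im);h0=h[...,0].astype(int);z=np.zeros(h0.shape,bool);z[roi[2]:roi[3],roi[0]:roi[1]]=1
    for c,m in(('red',((h0<6)|(h0>173))&(h[...,1]>165)&(h[...,2]>90)),('green',(h0>50)&(h0<85)&(h[...,1]>110))):
        m=m&z
        L[nm,c]=[]
        for b in blobs(im,cv2.morphologyEx(m.astype(np.uint8),cv2.MORPH_CLOSE,np.ones((7,7))),40):
            (u,v),wh,_=rect(b);L[nm,c].append((u,v));print(nm,c,round(u,1),round(v,1),np.round(wh,1),onplane(p,u,v,.07).round(3)[:2])
# stand pale rim
for nm,im,p,roi in(('top',A,P,(250,375,170,240)),):
    h=hsv(im);z=np.zeros(h.shape[:2],bool);z[roi[2]:roi[3],roi[0]:roi[1]]=1
    sub=h[200:215,262:266].reshape(-1,3);print('rim hsv',h[205,264],h[190,275],h[205,312],'table',h[240,310],h[205,240])
    m=(h[...,0]>20)&(h[...,0]<34)&z&(h[...,1]>90)
    m[:, :272]=0
    for b in blobs(im,m,5):
        (u,v),wh,_=rect(b);print('stud?',u,v,b.sum(),onplane(p,u,v,.048).round(4))
E
python3 - <<'E'
import cv2,sys
sys.path.insert(0,'.')
A=cv2.imread('pics/top0.png');cv2.imwrite('pics/crop1.png',cv2.resize(A[165:280,160:380],None,fx=3.6,fy=3.6,interpolation=cv2.INTER_CUBIC))
E
```

```text
Traceback (most recent call last):
ValueError: max() iterable argument is empty
```

View pics/crop1.png

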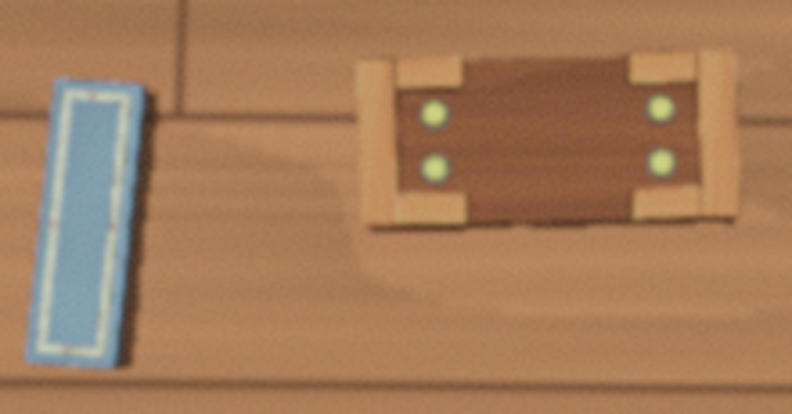

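The enlarged crop confirms the tile's long side is nearly along the image's vertical, and shows the stand's four studs and its paler rim clearly. The blue mask came out empty, so I'll check the colours.

```bash
cat > m1.py <<'E'
from h import *
def blobs(m,amin):
    n,l,s,cc=cv2.connectedComponentsWithStats(m.astype(np.uint8))
    return [(l==i) for i in range(1,n) if s[i,4]>=amin]
def rect(mask):
    ys,xs=np.nonzero(mask); return cv2.minAreaRect(np.c_[xs,ys].astype(np.float32))
def hsv(i):return cv2.cvtColor(i,cv2.COLOR_BGR2HSV)
def roi(m,x0,x1,y0,y1):
    z=np.zeros_like(m);z[y0:y1,x0:x1]=m[y0:y1,x0:x1];return z
def close(m,k=7): return cv2.morphologyEx(m.astype(np.uint8),cv2.MORPH_CLOSE,np.ones((k,k)))
E
python3 - <<'E'
from m1 import *
A=cv2.imread('pics/top0.png');B=cv2.imread('pics/scene0.png')
P=manip.camera_params('top');Q=manip.camera_params('scene')
h=hsv(A);g=hsv(B)
print('tile',h[235,185],h[225,182],g[243,452],'rim',h[205,264],h[185,278],'deck',h[205,312],'table',h[250,310],'stud',h[196,281],'red',h[208,424],'grn',h[202,473])
out={}
for nm,H,p,r in(('top',h,P,(155,215,175,280)),('scene',g,Q,(422,485,208,278))):
    m=close(roi((H[...,0]>85)&(H[...,0]<125)&(H[...,1]>40),*r),9)
    bb=blobs(m,50)
    if not bb: print('none');continue
    b=max(bb,key=lambda x:x.sum());bx=cv2.boxPoints(rect(b))
    out[nm]=bx.mean(0);print(nm,bx.round(1).tolist())
    if nm=='top':
        W=np.array([onplane(p,u,v,.038)[:2] for u,v in bx]);print(W.round(4).tolist(),W.mean(0),[np.linalg.norm(W[i]-W[i-1]).round(4) for i in range(4)],[np.degrees(np.arctan2(*(W[i]-W[i-1])[::-1])).round(1) for i in range(4)])
if len(out)==2: print('tile tri',tri([ray(P,*out['top']),ray(Q,*out['scene'])]))
for nm,H,p,r in(('top',h,P,(405,505,190,285)),('scene',g,Q,(210,290,130,196))):
    h0=H[...,0].astype(int)
    for c,m in(('red',((h0<5)|(h0>173))&(H[...,1]>165)&(H[...,2]>90)),('green',(h0>50)&(h0<85)&(H[...,1]>110))):
        for b in blobs(close(roi(m,*r)),25):
            (u,v),wh,_=rect(b);print(nm,c,round(u,1),round(v,1),np.round(wh,1),onplane(p,u,v,.07).round(3)[:2])
m=roi((h[...,0]>22)&(h[...,0]<45)&(h[...,1]>80),272,352,185,222)
for b in blobs(m,5):
    (u,v),wh,_=rect(b);print('stud',u,v,b.sum(),onplane(P,u,v,.048).round(4))
E
```

```text
tile [101  63 171] [101  63 173] [ 99  93 201] rim [ 15 129 196] [ 15 128 196] deck [ 11 148 136] table [ 13 123 182] stud [ 32  96 208] red [ 33  12 199] grn [ 41  10 204]
top [[167.39999389648438, 264.29998779296875], [175.0, 186.5], [199.89999389648438, 189.0], [192.1999969482422, 266.70001220703125]]
[[0.4504, 0.3653], [0.6365, 0.3551], [0.631, 0.2949], [0.4451, 0.3062]] [0.54078396 0.33039638] [np.float64(0.0594), np.float64(0.1864), np.float64(0.0605), np.float64(0.1863)] [np.float64(84.9), np.float64(-3.1), np.float64(-95.2), np.float64(176.5)]
scene [[427.3999938964844, 261.20001220703125], [452.20001220703125, 211.60000610351562], [474.20001220703125, 222.60000610351562], [449.3999938964844, 272.20001220703125]]
tile tri [0.54076932 0.33233994 0.02806868]
top red 430.0 209.3 [17.5  8.3] [ 0.583 -0.252]
top red 433.7 261.6 [ 4.1 14.5] [ 0.462 -0.259]
top red 484.5 265.5 [19. 21.] [ 0.454 -0.375]
scene red 242.6 143.8 [ 8.8 12.9] [ 0.461 -0.369]
scene red 275.5 157.0 [10. 13.] [ 0.475 -0.236]
scene red 255.3 176.2 [11.6 14.4] [ 0.584 -0.236]
scene green 221.0 168.0 [12. 14.] [ 0.597 -0.35 ]
stud 280.0 196.0 42 [0.6141 0.1003 0.048 ]
stud 343.0 195.0 41 [ 0.6176 -0.0502  0.048 ]
stud 343.5 209.5 34 [ 0.5829 -0.0515  0.048 ]
stud 280.0 211.0 37 [0.5782 0.0997 0.048 ]
```

```bash
python3 - <<'E'
from h import *
s=manip.sense();print(totool(np.array([.541,.331,.25])-s['tcp_pos']))
E
```

```text
[-40.03917276 -13.2438406   -1.94626817]
```

```bash
python3 -m crank '[[[-5,-1.7,-0.5],-4],[[-9,-3,-1],-8],[[-13,-4.4,-1.5],-12],[[-17,-5.7,-1.9],-16],[[-22,-7.2,-1.9],-16],[[-26,-8.7,-1.9],-16],[[-30,-10,-1.9],-16],[[-34,-11.3,-1.9],-16],[[-38,-12.6,-1.9],-16],[[-40,-13.2,-1.9],-16]]' 8.5 40 && python3 -m crank '[[[0,0,0],0],[[0,0,0],0],[[0,0,0],0]]' && python3 - <<'E'
from h import *
im,P=snap('wrist','w1.png');s=manip.sense()
print(s['tcp_pos'],s['tool_rot'],s['t']);print({k:np.round(v,4).tolist() for k,v in P.items()})
E
```

```text
t: 1.1
tcp_pos: [0.5437, 0.3295, 0.2498]
tool_rot: [0.031, 1.0, -0.0, 0.0]
force: [0.4, 0.8, -0.0]
finger_gap: 0.993
t: 1.4
tcp_pos: [0.5394, 0.3331, 0.2501]
tool_rot: [0.029, 1.0, 0.0, -0.001]
force: [-0.1, -0.2, 0.6]
finger_gap: 0.99
[0.53945521 0.33318847 0.25021365] [ 2.87661287e-02  9.99585998e-01  2.19484645e-05 -5.84962180e-04] 1.45
{'fx': 276.8528, 'fy': 276.8528, 'cx': 317.8444, 'cy': 202.0511, 'pose': [[0.0582, -0.9525, -0.2989, 0.4625], [0.9983, 0.0553, 0.0181, 0.3374], [-0.0007, -0.2995, 0.9541, 0.3929], [0.0, 0.0, 0.0, 1.0]]}
```

View pics/w1.png

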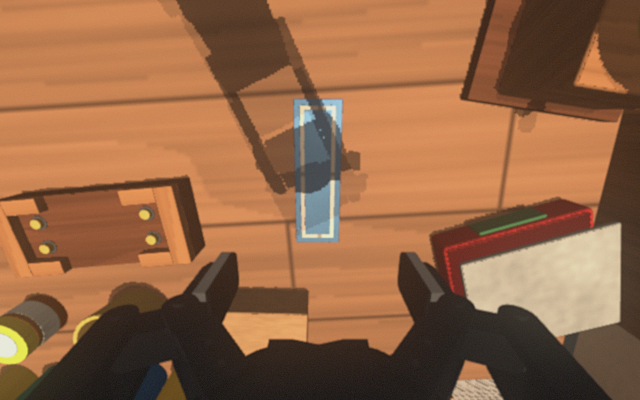

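The wrist view shows the tile upright in the picture, corners near (295,99), (342,99), (339,241) and (297,242). The stand is at the left with its studs visible at (36,224), (47,247), (145,214) and (151,239).

```bash
python3 - <<'E'
from m1 import *
P=manip.camera_params('wrist');T=manip.camera_params('top')
h=hsv(cv2.imread('pics/w1.png'))
m=close(roi((h[...,0]>80)&(h[...,0]<130)&(h[...,1]>40),280,360,85,255),15)
b=max(blobs(m,50),key=lambda x:x.sum())
c=cv2.findContours(b.astype(np.uint8),0,2)[0][0]
bx=cv2.approxPolyDP(cv2.convexHull(c),6,True)[:,0].astype(float);print(bx.tolist())
W=np.array([onplane(P,u,v,.038)[:2] for u,v in bx]);print(W.round(4).tolist(),W.mean(0))
for i in range(len(W)): d=W[i]-W[i-1];print(np.linalg.norm(d).round(4),np.degrees(np.arctan2(d[1],d[0])).round(1))
# height from two views: ends midpoints, top vs wrist
ys,xs=np.nonzero(b);rc=cv2.minAreaRect(c)
A=hsv(cv2.imread('pics/top0.png'));
cw=np.mean(W,0);uv=proj(P,[*cw,.038])
tp=np.array([[167.4,264.3],[175,186.5],[199.9,189],[192.2,266.7]]).mean(0)
print('tri wrist/top',tri([ray(P,*uv),ray(T,*tp)]))
# studs in wrist & tri with top
m=roi((h[...,0]>20)&(h[...,0]<45)&(h[...,1]>80)&(h[...,2]>120),20,170,200,260)
for q in blobs(m,15):
    (u,v),wh,_=rect(q);print('stud',u,v,q.sum(),onplane(P,u,v,.048).round(4))
    w=onplane(P,u,v,.048)
    l=[(280,196),(343,195),(343.5,209.5),(280,211)];k=min(l,key=lambda a:np.linalg.norm(np.array(proj(T,w))-a));print(tri([ray(P,u,v),ray(T,*k)]).round(4))
E
```

```text
[[340.0, 99.0], [339.0, 147.0], [296.0, 170.0], [294.0, 100.0]]
[[0.4456, 0.3649], [0.5025, 0.3618], [0.5287, 0.3051], [0.4435, 0.3096]] [0.48005434 0.33534119]
0.0554 87.9
0.057 -3.2
0.0625 -65.2
0.0853 177.0
tri wrist/top [0.51076228 0.33496002 0.02243686]
stud 144.50001525878906 214.00003051757812 65 [0.574  0.1008 0.048 ]
[0.5767 0.0994 0.0454]
stud 35.0 224.5 58 [ 0.5804 -0.0496  0.048 ]
[ 0.5821 -0.0518  0.0459]
stud 151.0 239.5 58 [0.6111 0.1006 0.048 ]
[0.613  0.0999 0.0465]
stud 44.0 249.0 52 [ 0.6168 -0.0504  0.048 ]
[ 0.6172 -0.0503  0.048 ]
```

```bash
python3 - <<'E'
from m1 import *
P=manip.camera_params('wrist');T=manip.camera_params('top')
h=hsv(cv2.imread('pics/w1.png'))
h0=h[...,0];print(h[225,303],h[180,318],h[185,298],h[180,280])
m=roi(((h0>60)&(h0<140)&(h[...,1]>25)),285,350,85,255)
m=close(m,25)
c=np.vstack(cv2.findContours(m,0,2)[0])
bx=cv2.boxPoints(cv2.minAreaRect(c));print(bx.round(1).tolist())
hull=cv2.convexHull(c)[:,0].astype(float)
C=np.array([hull[np.argmax(hull@np.array(s))] for s in((-1,-1),(1,-1),(1,1),(-1,1))]);print(C.tolist())
W=np.array([onplane(P,u,v,.038)[:2] for u,v in C]);print(W.round(4).tolist(),W.mean(0))
for i in range(4): d=W[i]-W[i-1];print(np.linalg.norm(d).round(4),np.degrees(np.arctan2(d[1],d[0])).round(1))
# top corners: match order by projection
tp=np.array([[167.4,264.3],[175,186.5],[199.9,189],[192.2,266.7]])
for u,w in zip(C,W):
    k=min(tp,key=lambda a:np.linalg.norm(np.array(proj(T,[*w,.038]))-a));print(tri([ray(P,*u),ray(T,*k)]).round(4))
print(manip.sense()['tcp_pos'])
E
```

```text
[ 18  74 230] [103  29  80] [103  29  80] [ 12 130  94]
[[294.0, 99.0], [341.0, 99.0], [341.0, 241.0], [294.0, 241.0]]
[[294.0, 99.0], [341.0, 99.0], [337.0, 240.0], [298.0, 241.0]]
[[0.4424, 0.3097], [0.4456, 0.3661], [0.6311, 0.3545], [0.6295, 0.2997]] [0.53716696 0.33249039]
0.1874 176.9
0.0566 86.7
0.1858 -3.6
0.0548 -91.7
[0.4433 0.3089 0.0291]
[0.4479 0.3661 0.0362]
[0.6365 0.3563 0.0296]
[0.633  0.2981 0.0288]
[0.53945521 0.33318847 0.25021365]
```

```bash
python3 -m crank '[[[0,0,5],0],[[0,-0.1,10],0],[[0,-0.1,14],0],[[0,-0.1,18],0],[[0,-0.1,20.5],0],[[0,-0.1,22],0],[[0,-0.1,22.9],0],[[0,-0.1,22.9],0],[[0,-0.1,22.9],0]]' && python3 -m crank '[[[0,0,0],0],[[0,0,0],0],[[0,0,0],0],[[0,0,0],0],[[0,0,0],0],[[0,0,0],0]]' 5 60 && python3 - <<'E'
from h import *
snap('wrist','w2.png')
E
```

```text
t: 2.35
tcp_pos: [0.5418, 0.3317, 0.0226]
tool_rot: [0.03, 1.0, 0.0, 0.001]
force: [-0.3, -0.1, -0.4]
finger_gap: 0.999
t: 2.95
tcp_pos: [0.5422, 0.3314, 0.0232]
tool_rot: [0.03, 1.0, 0.001, 0.001]
force: [0.1, -0.8, 6.3]
finger_gap: 0.68
```

View pics/w2.png

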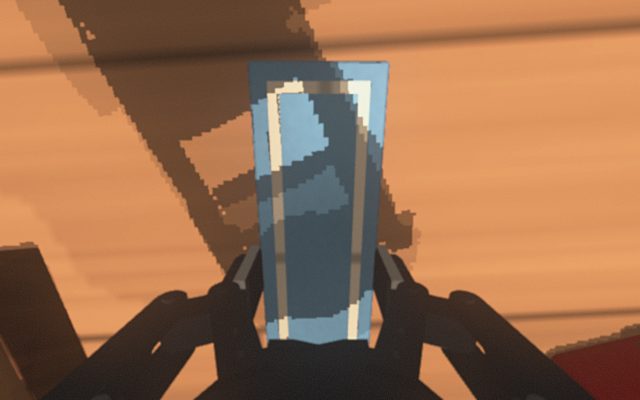

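The tile lies between the pads (around (240,270) and (395,270)), square to them. I'll lift it, carry it over and turn it.

```bash
python3 -m crank '[[[0,0,-1],0],[[0,0,-3],0],[[0,0,-6],0],[[0,0,-10],0],[[0,0,-14],0],[[0,0,-15],0],[[0,0,-15],0]]' && python3 -m crank '[[[-0.8,-3,0],8.5],[[-1.5,-6.1,0],17],[[-2.2,-9.2,0],25.5],[[-2.9,-12.2,0],34],[[-3.7,-15.3,0],42.4],[[-4.4,-18.4,0],50.9],[[-5.1,-21.4,0],59.4],[[-5.8,-24.5,0],67.8],[[-6.6,-27.6,0],76.3],[[-7.3,-30.6,0],84.7]]' && python3 -m crank '[[[0,0,0],0],[[0,0,0],0],[[0,0,0],0],[[0,0,0],0]]' && python3 - <<'E'
from m1 import *
im,P=snap('wrist','w3.png');a,T=snap('top','top3.png')
print(manip.sense()['tcp_pos'])
for f,p,r in(('w3.png',P,(150,470,20,330)),('top3.png',T,(230,400,130,270))):
    h=hsv(cv2.imread('pics/'+f));m=close(roi((h[...,0]>60)&(h[...,0]<140)&(h[...,1]>25),*r),9)
    b=max(blobs(m,50),key=lambda x:x.sum());print(f,cv2.boxPoints(rect(b)).round(1).tolist(),b.sum())
E
```

```text
t: 3.7
tcp_pos: [0.5419, 0.3314, 0.1735]
tool_rot: [0.03, 1.0, 0.001, 0.002]
force: [-0.1, 0.5, -2.6]
finger_gap: 0.679
t: 4.7
tcp_pos: [0.5938, 0.02, 0.1684]
tool_rot: [0.698, 0.716, -0.002, -0.002]
force: [0.3, -0.3, -2.6]
finger_gap: 0.677
t: 5.1
tcp_pos: [0.5948, 0.0225, 0.1705]
tool_rot: [0.695, 0.719, -0.001, -0.001]
force: [-0.8, 1.1, -2.7]
finger_gap: 0.678
[0.5952487  0.02235216 0.17103474]
w3.png [[280.0, 94.0], [357.0, 94.0], [357.0, 329.0], [280.0, 329.0]] 16140
top3.png [[272.0, 194.0], [303.0, 194.0], [303.0, 212.0], [272.0, 212.0]] 400
```

View pics/w3.png

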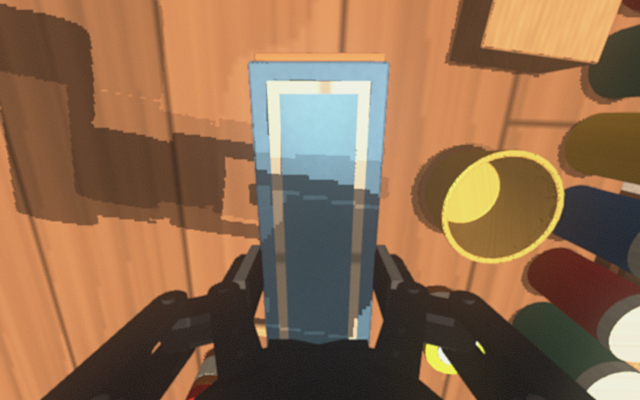

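The tile is held; its far edge is at row 62 between columns 248 and 388, with the stand's end rim just behind it at row 55. I'll work out its centre from that edge.

```bash
python3 - <<'E'
from h import *
P=manip.camera_params('wrist');s=manip.sense();tp=s['tcp_pos'];print(tp)
z=tp[2]+.0148
a,b=onplane(P,248.5,62.5,z),onplane(P,388,62.5,z);print(a,b,np.linalg.norm(a-b))
mid=(a+b)/2;w=b-a;w/=np.linalg.norm(w);l=np.array([-w[1],w[0],0]);
print('yaw of width',np.degrees(np.arctan2(w[1],w[0])));c=[mid+l*k*.095 for k in(1,-1)];print(c)
# side line check at row 230: columns 262..377?
r1=onplane(P,253,54,.054);print('rim top',r1, onplane(P,385,54,.054))
from scipy.spatial.transform import Rotation as R
print(R.from_quat(s['tool_rot']).as_matrix().round(3))
E
```

```text
[0.5952487  0.02235216 0.17103474]
[0.56255721 0.11889705 0.18583474] [0.62082198 0.12090703 0.18583474] 0.05829941980318134
yaw of width 1.9757703926301489
[array([0.58841429, 0.21484556, 0.18583474]), array([0.5949649 , 0.02495852, 0.18583474])]
rim top [0.53588638 0.14582346 0.054     ] [0.64691594 0.14965111 0.054     ]
[[-0.035  0.999 -0.001]
 [ 0.999  0.035  0.   ]
 [ 0.    -0.001 -1.   ]]
```

```bash
python3 -m crank '[[[0,0.1,3],0],[[0,0.1,6],0],[[0,0.1,8.5],0],[[0,0.1,10],0],[[0,0.1,11],0],[[0,0.1,11.3],0],[[0,0.1,11.3],0],[[0,0.1,11.5],0],[[0,0.1,11.5],0],[[0,0.1,11.5],0]]' && python3 -m crank '[[[0,0,0.1],0],[[0,0,0.2],0],[[0,0,0.3],0],[[0,0,0.4],0],[[0,0,0.4],0]]' && python3 -m crank '[[[0,0,0.1],0],[[0,0,0.2],0],[[0,0,0.3],0],[[0,0,0.3],0]]'
```

```text
t: 6.2
tcp_pos: [0.5971, 0.0212, 0.057]
tool_rot: [0.695, 0.719, 0.0, 0.001]
force: [0.1, -0.5, -2.5]
finger_gap: 0.684
t: 6.7
tcp_pos: [0.5965, 0.0213, 0.0521]
tool_rot: [0.695, 0.719, -0.0, -0.0]
force: [0.6, 0.4, -2.8]
finger_gap: 0.68
t: 7.1
tcp_pos: [0.5965, 0.0213, 0.0491]
tool_rot: [0.695, 0.719, -0.0, -0.0]
force: [-0.4, -0.6, -2.2]
finger_gap: 0.681
```

```bash
python3 -m crank '[[[0,0,0.1],0],[[0,0,0.2],0],[[0,0,0.2],0]]' && python3 -m crank '[[[0,0,0.1],0],[[0,0,0.2],0],[[0,0,0.2],0]]'
```

```text
t: 7.4
tcp_pos: [0.5968, 0.0213, 0.0476]
tool_rot: [0.695, 0.719, 0.0, 0.0]
force: [-0.1, -0.1, 0.4]
finger_gap: 0.683
t: 7.7
tcp_pos: [0.5968, 0.0213, 0.0462]
tool_rot: [0.695, 0.719, 0.0, 0.0]
force: [-1.5, 0.0, 4.7]
finger_gap: 0.69
```

It is in contact with the studs. I'll release, rise and look.

```bash
python3 -m crank '[[[0,0,0],0],[[0,0,0],0],[[0,0,0],0],[[0,0,-1],0],[[0,0,-4],0],[[0,0,-8],0],[[0,0,-12],0],[[-3,0,-15],0],[[-5,0,-15],0],[[-5,0,-15],0]]' 8 && python3 -m crank '[[[0,0,0],0],[[0,0,0],0],[[0,0,0],0]]' 0 && python3 - <<'E'
from h import *
snap('wrist','w4.png');print(manip.sense()['tcp_pos'])
a,T=snap('top','top4.png')
w=cv2.imread('pics/w4.png');t=cv2.imread('pics/top4.png')
cv2.imwrite('pics/v4.png',np.vstack([cv2.resize(w[:,100:560],(690,600))[:]][0:1])[:600])
E
```

```text
t: 8.7
tcp_pos: [0.5995, -0.0312, 0.1976]
tool_rot: [0.696, 0.718, 0.001, 0.002]
force: [0.2, -0.1, 0.5]
finger_gap: 0.934
t: 9.0
tcp_pos: [0.5977, -0.0277, 0.1946]
tool_rot: [0.695, 0.719, -0.0, -0.001]
force: [-0.7, -0.2, -0.2]
finger_gap: 0.439
[ 0.59783687 -0.02777758  0.19462198]
```

View pics/w4.png

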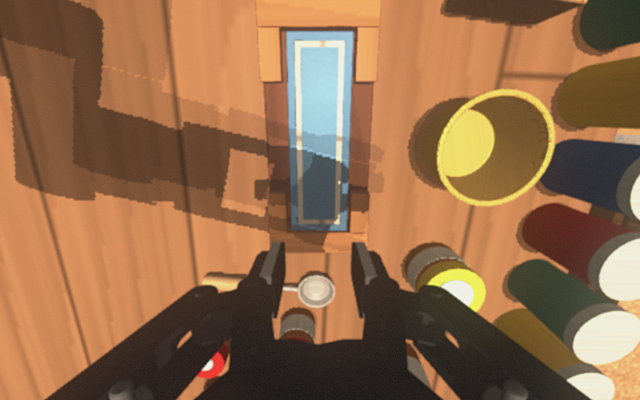

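The tile lies inside the rim on its studs (top edge at row 30, bottom edge at row 231, small gaps on all sides). Next I'll press the near end with the fingers shut.

```bash
python3 -m crank '[[[-2,0.05,2],0],[[-2,0.05,5],0],[[-2,0.05,8.5],0],[[-2,0.05,11],0],[[-2,0.05,12.2],0],[[-2,0.05,12.2],0],[[-2,0.05,12.2],0]]' && python3 -m crank '[[[0,0,0.3],0],[[0,0,0.6],0],[[0,0,0.9],0],[[0,0,0.9],0]]' && python3 -m crank '[[[0,0,0.2],0],[[0,0,0.4],0],[[0,0,0.6],0],[[0,0,0.6],0]]'
```

```text
t: 9.8
tcp_pos: [0.6002, -0.0486, 0.0739]
tool_rot: [0.695, 0.719, 0.0, 0.001]
force: [-0.7, 0.3, 1.5]
finger_gap: 0.002
t: 10.2
tcp_pos: [0.5993, -0.0487, 0.0643]
tool_rot: [0.695, 0.719, -0.0, -0.0]
force: [0.1, -0.2, 0.2]
finger_gap: -0.0
t: 10.6
tcp_pos: [0.5997, -0.0489, 0.059]
tool_rot: [0.695, 0.719, 0.0, 0.0]
force: [-1.2, -0.4, 4.5]
finger_gap: -0.001
```

```bash
python3 -m crank '[[[0,0,0.2],0],[[0,0,0.4],0],[[0,0,0.4],0]]' && python3 -m crank '[[[0,0,0.2],0],[[0,0,0.4],0],[[0,0,0.4],0]]'
```

```text
t: 10.9
tcp_pos: [0.5998, -0.0493, 0.0554]
tool_rot: [0.695, 0.719, -0.0, 0.001]
force: [-1.8, -0.7, 6.0]
finger_gap: -0.003
t: 11.2
tcp_pos: [0.5999, -0.0492, 0.0547]
tool_rot: [0.695, 0.719, 0.0, 0.001]
force: [-7.3, -0.7, 26.9]
finger_gap: -0.002
```

```bash
python3 -m crank '[[[0,0,-3],0],[[5,0,-3],0],[[10,-0.1,-3],0],[[14.4,-0.1,-3],0],[[14.4,-0.1,-3],0],[[14.4,-0.1,-1.5],0],[[14.4,-0.1,-1.3],0],[[14.4,-0.1,-1.3],0]]' && python3 -m crank '[[[0,0,0.3],0],[[0,0,0.6],0],[[0,0,0.8],0],[[0,0,1],0],[[0,0,1],0]]' && python3 -m crank '[[[0,0,0.1],0],[[0,0,0.3],0],[[0,0,0.3],0]]'
```

```text
t: 12.0
tcp_pos: [0.5931, 0.0937, 0.0619]
tool_rot: [0.696, 0.718, -0.001, -0.001]
force: [-1.1, 1.1, -0.1]
finger_gap: -0.005
t: 12.5
tcp_pos: [0.5941, 0.0943, 0.0542]
tool_rot: [0.696, 0.718, 0.0, 0.0]
force: [-2.2, -0.1, 5.4]
finger_gap: -0.0
t: 12.8
tcp_pos: [0.5942, 0.0943, 0.0541]
tool_rot: [0.696, 0.718, 0.0, 0.001]
force: [-5.9, -0.7, 21.7]
finger_gap: 0.003
```

Both ends stop at about z = 54 mm, which is home. Now I'll look at the jars from above, opening the fingers on the way.

```bash
python3 -m crank '[[[0,0,-4],0],[[0,0,-8],0],[[-3,-1,-12],0],[[-7,-2,-14],0],[[-11,-3,-17],0],[[-15,-4.5,-20],0],[[-19,-5.5,-21],0],[[-23,-6.5,-21],0],[[-28,-7,-21],0],[[-32,-7.6,-21],0]]' 8 && python3 -m crank '[[[-2.2,0,0],0],[[-2.2,0,0],0],[[-2.2,0,0],0],[[-2.2,0,0],0]]' && python3 - <<'E'
from m1 import *
im,P=snap('wrist','w5.png');a,T=snap('top','top5.png');b,Q=snap('scene','scene5.png')
print(manip.sense()['tcp_pos'])
def lids(f,r):
    H=hsv(cv2.imread('pics/'+f));h0=H[...,0].astype(int);o=[]
    for c,m in(('red',((h0<6)|(h0>172))&(H[...,1]>150)&(H[...,2]>70)),('grn',(h0>50)&(h0<85)&(H[...,1]>110))):
        for b in blobs(close(roi(m,*r),9),60 if f[0]=='w' else 25):
            cn=cv2.findContours(b.astype(np.uint8),0,2)[0][0]
            (u,v),wh,_=rect(b);print(f,c,round(u,1),round(v,1),np.round(wh,1));o.append((c,u,v))
    return o
lids('w5.png',(0,640,0,400));lids('scene5.png',(205,295,125,200))
E
```

```text
t: 13.8
tcp_pos: [0.5277, -0.2304, 0.2608]
tool_rot: [0.696, 0.718, -0.0, 0.001]
force: [0.7, 0.0, -0.2]
finger_gap: 0.934
t: 14.2
tcp_pos: [0.5287, -0.2481, 0.2601]
tool_rot: [0.695, 0.719, 0.0, -0.001]
force: [0.9, -0.5, 0.2]
finger_gap: 0.937
[ 0.52910252 -0.24779031  0.26036953]
w5.png red 617.1 46.8 [56.9 50.4]
w5.png red 266.0 174.0 [40. 40.]
w5.png red 357.0 175.2 [40.3 39.4]
w5.png red 259.5 269.0 [36. 33.]
w5.png grn 362.5 259.0 [32. 35.]
scene5.png red 242.5 143.0 [10. 13.]
scene5.png red 275.5 156.5 [11. 13.]
scene5.png red 255.5 176.0 [12. 15.]
scene5.png grn 221.0 168.0 [12. 14.]
```

View pics/w5.png

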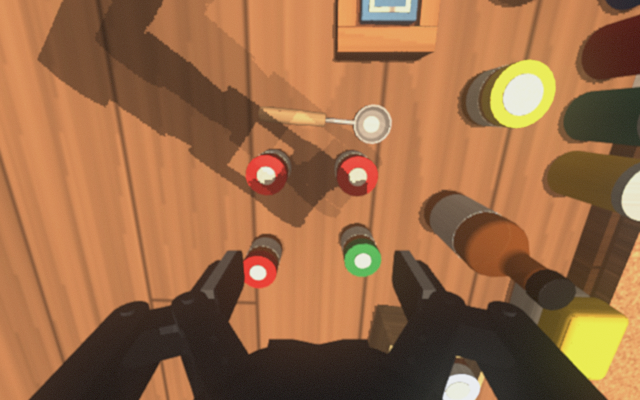

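The close view shows red lids with their pale centres at (266,175), (357,177) and (258,272), the green one at (362,261), and the spoon above the upper pair. I'll triangulate the pale lid centres.

```bash
python3 - <<'E'
from m1 import *
P=manip.camera_params('wrist');T=manip.camera_params('top')
def white(f,c,k,smax):
    H=hsv(cv2.imread('pics/'+f));x,y=c
    m=roi((H[...,1]<smax)&(H[...,2]>140),x-k,x+k,y-k,y+k)
    b=max(blobs(m,4),key=lambda q:q.sum());ys,xs=np.nonzero(b);return (xs.mean(),ys.mean(),int(b.sum()))
for n,w,t in(('j1',(357,177),(425,212)),('j2',(266,175),(427,260)),('j3',(258,272),(485,266)),('green',(362,261),(474,206))):
    a=white('w5.png',w,13,70);b=white('top0.png',t,9,90)
    print(n,np.round(a,1),np.round(b,1),onplane(P,*a[:2],.075).round(4)[:2],onplane(T,*b[:2],.075).round(4)[:2],tri([ray(P,*a[:2]),ray(T,*b[:2])]).round(4))
print(onplane(T,447,155,0))
E
```

```text
j1 [357.1 175.1 193. ] [425.6 211.3  88. ] [ 0.5757 -0.239 ] [ 0.5776 -0.2408] [ 0.5791 -0.2443  0.0548]
j2 [265.3 174.4 219. ] [427.3 259.2  93. ] [ 0.4651 -0.2419] [ 0.4672 -0.2429] [ 0.4674 -0.2396  0.0877]
j3 [257.4 272.3 186. ] [485.9 265.9  92. ] [ 0.4514 -0.3769] [ 0.4528 -0.3769] [ 0.4524 -0.3755  0.0778]
green [362.3 260.4 209. ] [474.3 204.9 117. ] [ 0.5916 -0.354 ] [ 0.5932 -0.3544] [ 0.593  -0.3559  0.0712]
[ 0.72700095 -0.31406821  0.        ]
```

```bash
python3 -m crank '[[[0.3,2.5,0],0],[[0.6,4.8,2],0],[[0.6,4.8,6],0],[[0.6,4.8,10],0],[[0.6,4.8,14],0],[[0.6,4.8,18],0],[[0.6,4.8,21],0],[[0.6,4.8,23],0],[[0.6,4.8,23.8],0],[[0.6,4.8,23.8],0]]' && python3 -m crank '[[[0,0,0],0],[[0,0,0],0],[[0,0,0],0],[[0,0,0],0],[[0,0,0],0],[[0,0,0],0]]' 4 30
```

```text
t: 15.35
tcp_pos: [0.5765, -0.2405, 0.0214]
tool_rot: [0.695, 0.719, -0.0, -0.001]
force: [0.6, -0.2, -0.3]
finger_gap: 0.937
t: 15.95
tcp_pos: [0.5776, -0.242, 0.024]
tool_rot: [0.695, 0.719, 0.0, 0.001]
force: [-1.6, 1.4, 6.8]
finger_gap: 0.575
```

```bash
python3 -m crank '[[[0,0,-1],0],[[0,0,-4],0],[[0,0,-8],0],[[0,0,-12],0],[[4,0.3,-15],0],[[8.5,0.7,-16],0],[[13,1.1,-16],0],[[17.5,1.5,-16],0],[[22,1.9,-16],0],[[26,2.3,-16],0]]' && python3 -m crank '[[[3.5,0.3,0],0],[[6.5,0.5,0],0],[[6.5,0.5,2],0],[[6.5,0.5,5],0],[[6.5,0.5,8],0],[[6.5,0.5,9.5],0],[[6.5,0.5,9.5],0],[[6.5,0.5,9.5],0]]'; python3 -m crank '[[[0,0,0],0],[[0,0,0.3],0],[[0,0,0.3],0]]'
```

```text
t: 16.95
tcp_pos: [0.5905, 0.0213, 0.1826]
tool_rot: [0.695, 0.719, -0.0, -0.0]
force: [0.7, -0.6, -1.9]
finger_gap: 0.578
t: 17.75
tcp_pos: [0.5942, 0.0842, 0.0876]
tool_rot: [0.695, 0.719, -0.0, -0.0]
force: [0.2, -1.0, -2.6]
finger_gap: 0.573
t: 18.05
tcp_pos: [0.5944, 0.0842, 0.085]
tool_rot: [0.695, 0.719, 0.0, 0.0]
force: [-0.1, -0.1, -1.8]
finger_gap: 0.576
```

```bash
python3 -m crank '[[[0,0,0.2],0],[[0,0,0.4],0],[[0,0,0.5],0],[[0,0,0.5],0]]' && python3 -m crank '[[[0,0,0.1],0],[[0,0,0.2],0],[[0,0,0.2],0]]'
```

```text
t: 18.45
tcp_pos: [0.5939, 0.0842, 0.079]
tool_rot: [0.695, 0.719, -0.0, -0.0]
force: [-0.4, -0.8, -1.8]
finger_gap: 0.571
t: 18.75
tcp_pos: [0.5942, 0.0843, 0.0781]
tool_rot: [0.695, 0.719, 0.0, 0.0]
force: [-1.8, -0.1, 3.9]
finger_gap: 0.571
```

```bash
python3 -m crank '[[[0,0,0],0],[[0,0,0],0],[[0,0,0],0],[[0,0,0],0],[[0,0,-2],0],[[0,0,-5],0],[[0,0,-9],0],[[0,0,-12],0],[[-4,-1.6,-12],0],[[-8,-3.5,-12],0]]' 8 && python3 -m crank '[[[-4.5,-1.9,0],0],[[-9,-3.8,0],0],[[-13,-5.7,0],0],[[-18,-7.6,0],0],[[-22,-9.5,0],0],[[-24.2,-10.4,0],0],[[-24.2,-10.4,0],0],[[-24.2,-10.4,0],0]]' && python3 - <<'E'
from m1 import *
im,P=snap('wrist','w6.png');snap('top','top6.png')
H=hsv(im[...,::-1].copy())
s=manip.sense();print(s['tcp_pos'])
print(totool(np.array([.466,-.2425,.022])-s['tcp_pos']))
print(proj(P,[.466,-.2425,.075]))
for b in blobs((H[...,1]<70)&(H[...,2]>140),60):
    ys,xs=np.nonzero(b)
    if b.sum()<900: print(xs.mean().round(1),ys.mean().round(1),b.sum(),onplane(P,xs.mean(),ys.mean(),.075).round(4))
E
```

```text
t: 19.75
tcp_pos: [0.5629, 0.0029, 0.1989]
tool_rot: [0.694, 0.72, 0.001, 0.002]
force: [-0.6, -0.8, -0.2]
finger_gap: 0.937
t: 20.55
tcp_pos: [0.4655, -0.2422, 0.1972]
tool_rot: [0.696, 0.718, 0.0, -0.0]
force: [0.6, 0.8, -0.2]
finger_gap: 0.939
[ 0.46589285 -0.24095881  0.19719044]
[-1.69367190e-01  1.16761142e-02  1.75189021e+01]
(np.float64(318.7135091571078), np.float64(195.8160038188014))
477.3 2.9 444 [ 0.5903 -0.0743  0.075 ]
301.7 308.4 248 [ 0.4509 -0.3769  0.075 ]
```

```bash
python3 -m crank '[[[-0.1,0,4],0],[[-0.1,0,8],0],[[-0.1,0,12],0],[[-0.1,0,15],0],[[-0.1,0,16.8],0],[[-0.1,0,17.5],0],[[-0.1,0,17.5],0],[[-0.1,0,17.5],0]]' && python3 -m crank '[[[0,0,0],0],[[0,0,0],0],[[0,0,0],0],[[0,0,0],0],[[0,0,0],0],[[0,0,0],0]]' 4 30; python3 - <<'E'
from m1 import *
T=manip.camera_params('top');H=hsv(cv2.imread('pics/top6.png'))
for b in blobs(roi((H[...,1]<90)&(H[...,2]>140),255,370,170,230),8):
    ys,xs=np.nonzero(b);print(xs.mean(),ys.mean(),b.sum(),onplane(T,xs.mean(),ys.mean(),.129).round(4))
E
```

```text
t: 21.45
tcp_pos: [0.4666, -0.2429, 0.0231]
tool_rot: [0.695, 0.719, 0.0, 0.001]
force: [-0.5, -0.2, -0.2]
finger_gap: 0.934
t: 22.05
tcp_pos: [0.4661, -0.2436, 0.0234]
tool_rot: [0.695, 0.719, 0.0, 0.001]
force: [-1.1, 1.3, 6.0]
finger_gap: 0.573
322.94281914893617 201.75664893617022 1504 [ 0.5922 -0.0023  0.129 ]
273.375 193.375 24 [0.6101 0.1076 0.129 ]
283.13 199.82 100 [0.5959 0.0857 0.129 ]
275.55555555555554 211.1888888888889 90 [0.5706 0.102  0.129 ]
```

Jar 1 measures (0.596, 0.086) in the top view, as wanted. Jar 2 goes to the middle.

```bash
python3 -m crank '[[[0,0,-1],0],[[0,0,-4],0],[[0,0,-8],0],[[0,0,-12],0],[[3,1.6,-15],0],[[7,3.7,-16],0],[[11,5.8,-16],0],[[15,7.9,-16],0],[[19,10,-16],0],[[23,12.1,-16],0]]' && python3 -m crank '[[[3.3,1.8,0],0],[[3.3,1.8,0],0],[[3.3,1.8,2],0],[[3.3,1.8,5],0],[[3.3,1.8,8],0],[[3.3,1.8,9.5],0],[[3.3,1.8,10],0],[[3.3,1.8,10.2],0],[[3.3,1.8,10.2],0]]'
```

```text
t: 23.05
tcp_pos: [0.5792, -0.0075, 0.1828]
tool_rot: [0.695, 0.719, -0.0, -0.0]
force: [0.2, -0.8, -0.9]
finger_gap: 0.568
t: 23.95
tcp_pos: [0.5965, 0.0238, 0.081]
tool_rot: [0.695, 0.719, 0.0, 0.0]
force: [-0.2, 0.4, -1.7]
finger_gap: 0.572
```

```bash
python3 -m crank '[[[0,0,0.1],0],[[0,0,0.2],0],[[0,0,0.2],0]]'
```

```text
t: 24.25
tcp_pos: [0.5963, 0.0242, 0.0789]
tool_rot: [0.695, 0.719, 0.0, 0.0]
force: [-0.2, 0.1, -2.0]
finger_gap: 0.571
```

```bash
python3 -m crank '[[[0,0,0.1],0],[[0,0,0.15],0],[[0,0,0.15],0]]'
```

```text
t: 24.55
tcp_pos: [0.5964, 0.0243, 0.0777]
tool_rot: [0.695, 0.719, 0.0, 0.0]
force: [-1.4, 1.1, 4.7]
finger_gap: 0.569
```

```bash
python3 -m crank '[[[0,0,0],0],[[0,0,0],0],[[0,0,0],0],[[0,0,0],0],[[0,0,-2],0],[[0,0,-5],0],[[0,0,-9],0],[[0,0,-12],0],[[-4,-1.6,-12],0],[[-8,-3.2,-12],0]]' 8 && python3 -m crank '[[[-4.5,-1.8,0],0],[[-9,-3.6,0],0],[[-13,-5.2,0],0],[[-17,-6.8,0],0],[[-21,-8.4,0],0],[[-25,-10,0],0],[[-29,-11.6,0],0],[[-31.6,-12.6,0],0],[[-31.6,-12.6,0],0],[[-31.6,-12.6,0],0]]' && python3 - <<'E'
from m1 import *
im,P=snap('wrist','w7.png');snap('top','top7.png')
H=hsv(im[...,::-1].copy())
s=manip.sense();print(s['tcp_pos'],totool(np.array([.452,-.377,.022])-s['tcp_pos']))
print(proj(P,[.452,-.377,.075]))
h0=H[...,0]
for b in blobs(roi(((h0<6)|(h0>172))&(H[...,1]>150)&(H[...,2]>50),250,390,120,270),60):
    print(rect(b))
T=manip.camera_params('top');H=hsv(cv2.imread('pics/top7.png'))
for b in blobs(roi((H[...,1]<90)&(H[...,2]>140),255,370,185,215),8):
    ys,xs=np.nonzero(b);print(xs.mean(),ys.mean(),b.sum(),onplane(T,xs.mean(),ys.mean(),.129).round(4))
E
```

```text
t: 25.55
tcp_pos: [0.5675, -0.0569, 0.1983]
tool_rot: [0.694, 0.72, 0.001, 0.002]
force: [-0.5, -0.8, -0.7]
finger_gap: 0.938
t: 26.55
tcp_pos: [0.4507, -0.3769, 0.1965]
tool_rot: [0.696, 0.718, 0.0, -0.001]
force: [0.1, 0.8, 0.7]
finger_gap: 0.942
[ 0.45120505 -0.37544391  0.19653449] [-0.18226329  0.08396161 17.45316991]
(np.float64(319.56781493287775), np.float64(195.94509721750927))
((318.50006103515625, 193.50001525878906), (47.85185241699219, 48.746280670166016), 26.56505012512207)
298.2318181818182 202.2409090909091 220 [0.5908 0.0523 0.129 ]
336.11341463414635 201.53536585365853 820 [ 0.5929 -0.0314  0.129 ]
273.5 193.27272727272728 22 [0.6103 0.1073 0.129 ]
283.2323232323232 199.84848484848484 99 [0.5958 0.0855 0.129 ]
310.578431372549 199.0392156862745 102 [0.5981 0.0251 0.129 ]
275.24657534246575 210.3972602739726 73 [0.5723 0.1027 0.129 ]
```

```bash
python3 -m crank '[[[-0.1,0.1,4],0],[[-0.1,0.1,8],0],[[-0.1,0.1,12],0],[[-0.1,0.1,15],0],[[-0.1,0.1,16.8],0],[[-0.1,0.1,17.4],0],[[-0.1,0.1,17.4],0],[[-0.1,0.1,17.4],0]]' && python3 -m crank '[[[0,0,0],0],[[0,0,0],0],[[0,0,0],0],[[0,0,0],0],[[0,0,0],0],[[0,0,0],0]]' 4 30
```

```text
t: 27.45
tcp_pos: [0.4531, -0.3777, 0.0238]
tool_rot: [0.695, 0.719, -0.0, 0.001]
force: [-0.2, 0.3, -0.4]
finger_gap: 0.937
t: 28.05
tcp_pos: [0.4524, -0.3782, 0.024]
tool_rot: [0.695, 0.719, -0.0, 0.001]
force: [-0.1, 0.2, 6.2]
finger_gap: 0.572
```

```bash
python3 -m crank '[[[0,0,-1],0],[[0,0,-4],0],[[0,0,-8],0],[[0,0,-12],0],[[3.5,1.6,-15],0],[[7.5,3.5,-16],0],[[11.5,5.4,-16],0],[[15.5,7.3,-16],0],[[19.5,9.1,-16],0],[[23.5,11,-16],0]]' && python3 -m crank '[[[4,1.8,0],0],[[8,3.7,0],0],[[10.2,4.7,0],0],[[10.2,4.7,0],0],[[10.2,4.7,3],0],[[10.2,4.7,7],0],[[10.2,4.7,9],0],[[10.2,4.7,10],0],[[10.2,4.7,10.2],0],[[10.2,4.7,10.2],0]]'
```

```text
t: 29.05
tcp_pos: [0.5542, -0.1373, 0.1829]
tool_rot: [0.695, 0.719, -0.0, -0.0]
force: [0.9, -0.1, -3.0]
finger_gap: 0.571
t: 30.05
tcp_pos: [0.5985, -0.0363, 0.0814]
tool_rot: [0.696, 0.718, 0.0, 0.0]
force: [0.7, 0.1, -2.6]
finger_gap: 0.572
```

```bash
python3 -m crank '[[[0,0,0.1],0],[[0,0,0.25],0],[[0,0,0.25],0]]'
```

```text
t: 30.35
tcp_pos: [0.5984, -0.0358, 0.0791]
tool_rot: [0.695, 0.719, 0.0, 0.001]
force: [-0.4, -0.2, -2.5]
finger_gap: 0.571
```

```bash
python3 -m crank '[[[0,0,0.1],0],[[0,0,0.15],0],[[0,0,0.15],0]]'
```

```text
t: 30.65
tcp_pos: [0.5985, -0.0358, 0.0781]
tool_rot: [0.695, 0.719, 0.0, 0.001]
force: [-2.1, 0.0, 4.6]
finger_gap: 0.569
```

Contact. I'll release, rise, back off and check.

```bash
python3 -m crank '[[[0,0,0],0],[[0,0,0],0],[[0,0,0],0],[[0,0,0],0],[[0,0,-2],0],[[0,0,-5],0],[[0,0,-9],0],[[0,0,-13],0],[[-4,-4,-15],0],[[-8,-8,-15],0]]' 8 && python3 -m crank '[[[-4,-4,0],0],[[-6,-7,0],0],[[-6,-10,0],0],[[-6,-10,0],0],[[-6,-10,0],0]]' && python3 - <<'E'
from m1 import *
T=manip.camera_params('top');snap('top','top8.png');im,Q=snap('scene','scene8.png')
A=cv2.imread('pics/top8.png');B=cv2.imread('pics/scene8.png')
H=hsv(A)
for b in blobs(roi((H[...,1]<90)&(H[...,2]>140),262,362,190,212),8):
    ys,xs=np.nonzero(b);print(xs.mean().round(1),ys.mean().round(1),b.sum(),onplane(T,xs.mean(),ys.mean(),.129).round(4))
for n,z in(('green',(474,206)),):
    k=hsv(A)[196:214,464:484];ys,xs=np.nonzero((k[...,1]<90)&(k[...,2]>140));print('green',xs.mean()+464,ys.mean()+196)
cv2.imwrite('pics/v8.png',np.vstack([cv2.resize(A[160:280,210:510],(700,280),interpolation=3),cv2.resize(B[110:270,180:480],(560,299),interpolation=3).copy() if 0 else cv2.resize(B[120:256,170:510],(700,280),interpolation=3)]))
E
```

```text
t: 31.65
tcp_pos: [0.5336, -0.1073, 0.2291]
tool_rot: [0.694, 0.72, 0.001, 0.004]
force: [-0.1, -1.4, -0.7]
finger_gap: 0.936
t: 32.15
tcp_pos: [0.4337, -0.1702, 0.2262]
tool_rot: [0.696, 0.718, 0.0, 0.0]
force: [0.5, 0.2, -0.0]
finger_gap: 0.936
273.4 193.6 24 [0.6096 0.1074 0.129 ]
298.1 199.6 174 [0.5966 0.0527 0.129 ]
324.4 199.9 162 [ 0.5964 -0.0054  0.129 ]
349.1 201.3 115 [ 0.5937 -0.0602  0.129 ]
337.3 198.5 96 [ 0.5996 -0.034   0.129 ]
283.2 199.8 99 [0.5958 0.0855 0.129 ]
310.9 199.1 98 [0.598  0.0244 0.129 ]
274.1 208.0 41 [0.5776 0.1052 0.129 ]
green 474.3109243697479 205.0
```

View pics/v8.png

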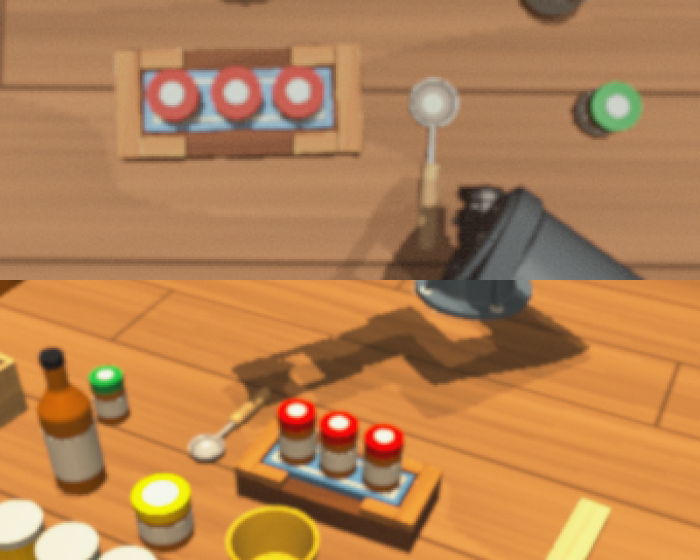

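The crops show all three red-lidded jars upright in a straight row on the tile (top crop lids at (172,94), (237,92) and (298,91)). The tile lies within the rim, and the green jar, spoon and bottle are in place.

```bash
python3 -c "
from station import manip
print(manip.sign_off(), manip.sense()['t'])"
```

```text
the job is handed in; nothing more can be done
the job is handed in; nothing more can be done
```

The job is done and handed in at about 32 s on the robot's clock. The tile is seated in the stand and the three red-lidded jars stand on it in one row.

- **Tile:** I pressed each end with the fingers shut, using 22 to 27 N. The fingertips stopped at heights of 54.1 and 54.7 mm at the two ends, against 54 mm for flush.
- **Jars:** The last top view puts the lid centres at (0.596, 0.086), (0.598, 0.024) and (0.600, -0.034) m. That is about 60 mm apart and 120 mm end to end. Each lid is within a few mm of the tile's centre line, and all three look upright in the top and scene views.
- **Other goods:** The green jar's lid is at the same pixel as at the start, within half a pixel. The spoon, bottle, yellow jar and mortar look unmoved by eye. The carton was outside the last crops, so I did not check it. The arm was clear of everything at hand-in.

**Checks that disagreed:** Lid heights triangulated from the wrist and top views scattered from 55 to 88 mm around the stated 75 mm. Tile corners came out at 29 to 36 mm against 38. I used the stated heights for the tile and jars, and contact force set the final height of each placing.

I did not take a separate image measurement of the tile's level after the jars were placed.

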